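# Lay the carton down and shut the roll-top bread bin

## Task

The roll-top bread bin will not shut because a tall carton stands upright inside it. First roll the cover all the way up to its stop, then push the carton over so that it lies flat on one of its broad sides on the bin's floor, and finally roll the cover down until it is fully shut. Leave the jar and the tin at the back of the bin where they are.

Things in the scene. Friction and masses are not known exactly. Their poses are not given: they have to be found in the camera images.
- bin: Wooden roll-top bread bin fixed to the counter, 345 mm deep (x), 434 wide (y), 212 high. Origin: centre of its underside, on the counter. +x points out of its opening, away from the robot; y runs along the bin. D-shaped cheeks: half discs of radius 172 mm about the roll axis. Front half (x above 0) open from above when the cover is up; rear half under a fixed shell of radius 152 mm.
- bin_floor (a point): Middle of the bin's inner floor, 10 mm above the counter, straight above the bin's origin. The floor is flat; inside width 410 mm along y (205 mm each side of this point). A front lip at x = 156 to 166 mm reaches up to 42 mm above the counter.
- roll_axis (a point): Middle of the cover's roll axis, 40 mm above the bin's origin; the axis runs along the bin's y.
- cover (a joint): Turn of the slatted metal cover about the roll axis, rad: 0 fully shut, 1.40 the stop fully rolled up; starts partly up. A stiff curved shell, radius 160 mm inside, 166 outside, 404 mm wide; shut it spans 2 to 90 degrees above the bin's +x; it rolls back outside the rear shell. It stays wherever it is left; moving it takes 1 to 8 N at the bar.
- cover_bar (a point): Middle of the cover's handle: a round steel bar 12 mm thick, 110 mm long, along the bin's y, held at its ends, 205 mm from the roll axis, so 39 mm off the cover's face. At joint value q it is 25 degrees + q above the bin's +x, seen from the roll axis: low in front when shut (127 mm above the counter). Can be pinched from above, fingers closing along the bin's x; it turns in the fingers.
- carton: Closed cardboard carton with a paper band, 50 mm thick (its y), 80 wide (x), 160 tall (z), 0.25 to 0.5 kg. Origin: centre of its underside as it stands, upright on the bin's floor in the front half. Its broad faces (80 x 160 mm, normal to its y) look roughly along the bin's length; it must lie on one of them. It always has room to fall towards the bin's middle.
- jar: Glass jar with a metal cap, 64 mm across, 95 mm tall, standing on the bin's floor in the rear half; origin at the centre of its underside. Leave it alone.
- tin: Round tin, 72 mm across, 70 mm tall, standing on the bin's floor in the rear half; origin at the centre of its underside. Leave it alone.
There are look-alikes about, which are no part of the job. What is shaped like the carton but purple is not meant.

How it is judged (in metres and radians):
On the way, in this order (a step that is already met when the one before it is completed fails the run):
1. the cover is rolled all the way up (value of joint cover above 1.32 rad), for 0.1 s.
2. the carton lies on a broad side on the bin's floor ((angle between carton's own y axis and vertical below 0.15 rad or angle between carton's own y axis and vertical above 2.99 rad) and z of carton in the frame of bin between 0 and 0.055 m and x of carton in the frame of bin between -0.15 and 0.15 m and y of carton in the frame of bin between -0.205 and 0.205 m and linear speed of carton below 0.03 m/s), for 0.2 s.
At the end, for the whole second after the job is handed in: The cover is fully shut (within 0.06 rad of its stop) and the carton lies at rest on one of its broad sides (within 0.15 rad) on the floor inside the bin (all of step 2 and value of joint cover below 0.06 rad); the robot touches nothing.
It fails at once if the jar or the tin in the bin is moved from its place (more than 40 mm) (distance of any of jar, tin from where it was at the start of the episode above 0.04 m).
It also fails if it takes over 59 s, if anything falls off the work surface, if the arm or the gripper's body presses on something with over 40 N, if the wrist force passes 120 N, or if a joint passes its speed limit or range.

## Robot

A 6-joint arm with a two-finger parallel gripper is mounted at the origin on the work surface. World frame = base frame: x ahead of the robot, y to its left, z up, the work surface at z = 0. Lengths are in mm, angles in rad, forces in N, time in s.
With the tool pointing down it reaches from about 350 to 975 mm from the base axis. Payload 7.1 kg.
Tool frame: the origin (TCP) lies between the finger pads; the fingertips stand 22 mm ahead of it and the grasp point (between the pads) lies 3 mm ahead of it; x points along the fingers, z is the direction in which the jaws open and shut, and the axes are right-handed (so a half turn about x gives the same grasp; the last joint's range is limited). The gripper opens to 88 mm and grips with 3 to 60 N. Pads are 20 mm wide; open, the fingers measure 115 mm over their backs; the gripper's body (75 mm by 178 mm) begins 61 mm behind the grasp point.
Start: joints at [-1.229, 0.423, 1.63, -0, 1.089, -0.019], TCP at [220.656, -584.736, 244.675] pointing down, gripper open.
Joint ranges: [-3, 3], [-0.9, 2.11], [0.09, 2.58], [-1.31, 4.45], [0.11, 2.69], [-2.54, 2.54]. Speed limits (rad/s): [2.39, 2.39, 3.01, 3.14, 3.14, 3.14].

## Interface

Orientations are given as a unit quaternion [x, y, z, w].
In Python, from bench import arm gives the robot as it stands.
- The arm moves only by the tool drive_tool, never from a script. Its argument "targets" is text: rows parted by semicolons, each of 5 numbers parted by spaces: the shift along the tool's x, y, z in mm, then the turn about the tool's x in rad, then the opening, from 0 (shut) to 1 (fully open). In form: dx dy dz spin hand; .... A call has 1 to 10 rows; each row shifts and turns the commanded pose from where the row before left it, along the tool's axes as they then stand; what a row does not reach is not made up. A row lasts 1/10 s, in which the tool goes at most 50 mm and 8.59 degrees, less where a joint would pass 70% of its speed; a pose out of reach is approached as far as the arm can. A call is refused whole if a number of a shift passes 50 or a number of a turn 0.15, either way. A call with a gripper value outside its range is refused whole. The fingers move at their own pace and stop on an object; "newtons" is the grip in N (left out, the last holds). Time passes only in rows, so rows that do not move let the fingers close. It gives the time, the measured TCP pose, the force and the opening at its end, in the units of the state.
- arm.observe(): the state, without advancing time (a new reading comes with each control period).
- arm.capture(name): name is "side" or "top" or "wrist"; returns (picture, depth): 384x512x3 uint8, red, green, blue; 384x512 float32, mm along the optical axis (not along the pixel's ray), 0 where there is no reading.
- arm.get_calibration(name): a dict with "fx", "fy", "cx", "cy" (pixels), "dist_coeffs" ([k1, k2, p1, p2, k3] as OpenCV has them; the pictures are not rectified), "xyz" and "orientation" of the camera in the world. Camera axes: x right, y up, looking along -z (the intrinsics and any distortion apply to the point x, -y, -z); pixel columns grow to the right and rows downward; lengths in mm; the calibration is good to about 2 mm. A picture is of the moment at which its call begins: read the wrist's pose just before it. get_calibration takes no time and is no camera call; for the wrist camera it gives the pose at the moment of the call.
- arm.hand_in(): hands the job in, once; it reports no verdict.
Trained networks look in the newest picture that a camera, given by its name, has taken for a name from the list of things; names that differ only in an ending like _2 or _b are one class to them, and where a whole thing is asked for, a point or a joint stands for the part that bears it (a point fixed in the world has none). Each returns a list of dicts, best first, with "conf" (0 to 1); they miss things now and then, are a little off and sometimes report something else, mostly with a low value. They report only what shows in the picture. A call takes as long as a camera call. They do not tell look-alikes from the thing itself.
- arm.recognise(camera, name): "xyz" ([x, y, z] in mm, in world coordinates, good to about 4 mm: the middle of the surface that is visible of it).
The state is a dict: "clock": time; "q": joint angles; "dq": joint speeds; "tau": joint torques, N m; "tool_pos": TCP position; "ee_rot": TCP orientation; "ft_force": force on the tool from outside, world axes, zero at the start; "moment": the same for the moment, N m; "width": finger opening in mm.
Only numpy, scipy, OpenCV 4.12 (cv2) and the standard library are available. Lean on these libraries where they do the work, as an engineer would, in place of code of your own. Each camera call takes 0.05 s, during which the arm holds its last target. There are 200 camera calls.

## Working session

There is one attempt and no reset: what is moved stays moved. The work goes in short steps, Python scripts to look and compute and a tool call to move; the robot and the scene stay as the last step left them, time stands still between calls to the robot, and variables do not carry over. Pictures are saved under pics/ and viewed, about 8 in all and at most 12, crops included, and the job is handed in when it is done.

Besides the shell and the picture viewer there is one more tool, called by a JSON object that holds its "api" and its "payload", one argument or row to a line. drive_tool: Moves the arm, as the interface text tells. Its arguments: {"type":"object","properties":{"targets":{"type":"string"},"newtons":{"type":"number"}},"required":["targets"]}

```bash
mkdir -p pics; cat > h.py <<'E'
import numpy as np,cv2
from scipy.spatial.transform import Rotation as R
from bench import arm
def cap(n,f):
    c=arm.get_calibration(n); p,d=arm.capture(n); cv2.imwrite('pics/'+f+'.png',p[:,:,::-1]); np.savez('pics/'+f+'.npz',p=p,d=d); return p,d,c
def cloud(d,c):
    h,w=d.shape; u,v=np.meshgrid(np.arange(w),np.arange(h))
    K=np.array([[c['fx'],0,c['cx']],[0,c['fy'],c['cy']],[0,0,1.]])
    n=cv2.undistortPoints(np.stack([u,v],-1).reshape(-1,1,2).astype(float),K,np.array(c['dist_coeffs'])).reshape(h,w,2)
    P=np.stack([n[...,0]*d,-n[...,1]*d,-d],-1)
    W=R.from_quat(c['orientation']).apply(P.reshape(-1,3)).reshape(h,w,3)+np.array(c['xyz'])
    W[d<=0]=np.nan
    return W
E
python3 - <<'E'
from h import *
for n in ('side','top'):
    p,d,c=cap(n,n+'0'); print(n,np.round(c['xyz']),c['orientation'])
    for t in ('bin','cover','cover_bar','carton','jar','tin'):
        print(t,[(np.round(r['xyz']).tolist(),round(r['conf'],2)) for r in arm.recognise(n,t)])
s=arm.observe(); print(s['tool_pos'],s['ee_rot'],s['clock'])
a=cv2.imread('pics/side0.png');b=cv2.imread('pics/top0.png')
cv2.imwrite('pics/v1.png',cv2.resize(np.vstack([a,b]),None,fx=.78,fy=.78))
E
```

```text
side [ 856. -203. 1185.] [0.14859579 0.0610016  0.37220179 0.91414656]
bin [([546.0, -122.0, 181.0], 0.89), ([614.0, -95.0, 174.0], 0.59)]
cover [([503.0, -113.0, 200.0], 0.88)]
cover_bar [([497.0, -115.0, 198.0], 0.9)]
carton [([810.0, -72.0, 158.0], 0.88), ([563.0, 192.0, 158.0], 0.74), ([613.0, -96.0, 173.0], 0.62)]
jar []
tin []
top [518.  57. 825.] [-0.04128477  0.03774222  0.71169251 -0.70026057]
bin [([506.0, -103.0, 192.0], 0.64)]
cover [([486.0, -98.0, 199.0], 0.9)]
cover_bar [([484.0, -89.0, 198.0], 0.72), ([508.0, -103.0, 191.0], 0.24)]
carton [([541.0, 201.0, 162.0], 0.92), ([609.0, -82.0, 169.0], 0.78), ([796.0, -59.0, 154.0], 0.73)]
jar []
tin [([485.0, -89.0, 196.0], 0.37)]
[ 220.65935209 -584.74832616  244.69737201] [ 0.40216333  0.5815845  -0.40219356  0.58160508] 0.7
```

View pics/v1.png

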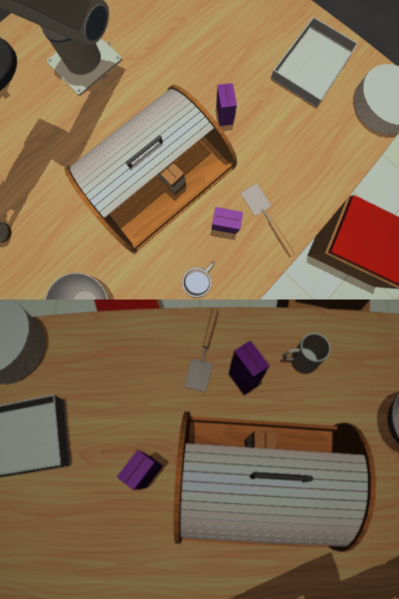

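The pictures show the bin with its cover partly up. A brown carton with a dark band is inside it, at about (172,180) in the upper (side) view. Two purple look-alikes stand outside, at (226,103) and (226,220). The carton at about (611,-89) is therefore the one meant. Next I fit the bin pose from depth and enlarge a crop to confirm the carton.

```bash
cat > fit.py <<'E'
from h import *
from scipy.optimize import least_squares
out=[]
pts=[]
for n in ('side','top'):
    z=np.load(f'pics/{n}0.npz'); W=cloud(z['d'],arm.get_calibration(n)); 
    q=W.reshape(-1,3); col=z['p'].reshape(-1,3).astype(int)
    m=np.isfinite(q).all(1)&(abs(q[:,0]-520)<200)&(abs(q[:,1]+100)<260)&(q[:,2]>60)&(q[:,2]<330)
    sat=col.max(1)-col.min(1)
    mm=m&(sat<45)&(col.max(1)>110)   # metal grey
    P=q[mm]
    def res(v,P):
        nx=np.array([np.cos(v[2]),np.sin(v[2])]); a=(P[:,:2]-v[:2])@nx
        return np.hypot(a,P[:,2]-40)-v[3]
    def f(v): return res(np.r_[v[:2],v[2:]],P)
    r=None
    # v: centre x (y fixed -105), angle, radius
    g=lambda w:res(np.array([w[0],-105,w[1],w[2]]),P)
    r=least_squares(g,[500,0.0,166],loss='soft_l1',f_scale=3)
    k=abs(g(r.x))<6; th=r.x[1]; ax=np.array([-np.sin(th),np.cos(th)])
    t=(P[k][:,:2]-[r.x[0],-105])@ax
    lo,hi=np.percentile(t,[.5,99.5]); mid=np.array([r.x[0],-105])+ax*(lo+hi)/2
    print(n,len(P),r.x,'inl',k.mean(),'width',hi-lo,'centre',mid)
    np.save(f'pics/{n}_cl.npy',W)
    out.append((mid,th))
C=np.mean([o[0] for o in out],0);th=np.mean([o[1] for o in out]);np.save('bin.npy',[*C,th])
print(C,th)
for n in('side','top'):
    z=np.load(f'pics/{n}0.npz');q=np.load(f'pics/{n}_cl.npy').reshape(-1,3)
    a=(q[:,0]-C[0])*np.cos(th)+(q[:,1]-C[1])*np.sin(th);b=-(q[:,0]-C[0])*np.sin(th)+(q[:,1]-C[1])*np.cos(th);rr=np.hypot(a,q[:,2]-40);al=np.arctan2(q[:,2]-40,a)
    m=(abs(b)<55)&(rr>195)&(rr<225)&(q[:,2]>60); print(n,'bar',m.sum(),np.nanmedian(rr[m]),np.nanmedian(al[m]), 'q',np.nanmedian(al[m])-np.deg2rad(25),'b',np.percentile(b[m],[2,98]))
    m=(abs(rr-166)<5)&(abs(b)<190)&(q[:,2]>60);print(' edge ang deg',np.rad2deg(np.percentile(al[m],[1,2,5])))
    m=(a>0)&(a<150)&(abs(b)<195)&(q[:,2]>60)&(rr<158); print(' carton a',np.percentile(a[m],[2,98]),'b',np.percentile(b[m],[2,98]),'z',np.percentile(q[m,2],[2,50,98]))
    m2=m&(q[:,2]>160)
    if m2.sum()>20: print(' top rect',cv2.minAreaRect(np.stack([a,b],1)[m2].astype(np.float32)),m2.sum())
E
python3 fit.py; python3 -c "
import cv2,numpy as np
a=cv2.imread('pics/side0.png')[90:340,70:330];b=cv2.imread('pics/top0.png')[130:330,210:490]
cv2.imwrite('pics/v2.png',np.hstack([cv2.resize(a,(390,375)),cv2.resize(b,(400,375))]))"
```

```text
side 13070 [ 5.11287245e+02 -7.87525662e-02  1.66279772e+02] inl 0.9921193573068094 width 399.0336935477235 centre [ 511.214185   -105.92580042]
top 21516 [ 5.13227373e+02 -8.30861735e-02  1.66765487e+02] inl 0.9995817066369214 width 395.7263538695606 centre [ 513.26546115 -104.54264209]
[ 512.23982307 -105.23422125] -0.08091936982745498
side bar 299 209.86289930473603 1.5192853647583804 q 1.082953051759798 b [-53.32192896  53.550155  ]
 edge ang deg [52.31790169 65.11732385 66.7942357 ]
 carton a [ 44.11136622 116.57605074] b [-5.06702081 46.34326022] z [ 63.59262392 147.34326525 173.06338694]
 top rect ((67.741943359375, 20.618534088134766), (53.20212173461914, 49.711151123046875), 2.966975212097168) 243
top bar 547 210.5643695044601 1.520430706445066 q 1.0840983934464836 b [-53.03433668  52.68680368]
 edge ang deg [64.02161118 65.15944267 67.53465557]
 carton a [ 75.24138971 112.40901167] b [ 0.09469786 49.16797403] z [ 70.95151607 169.07129095 172.57182963]
 top rect ((87.12055206298828, 23.700942993164062), (50.510223388671875, 24.079042434692383), 87.36495971679688) 222
```

View pics/v2.png

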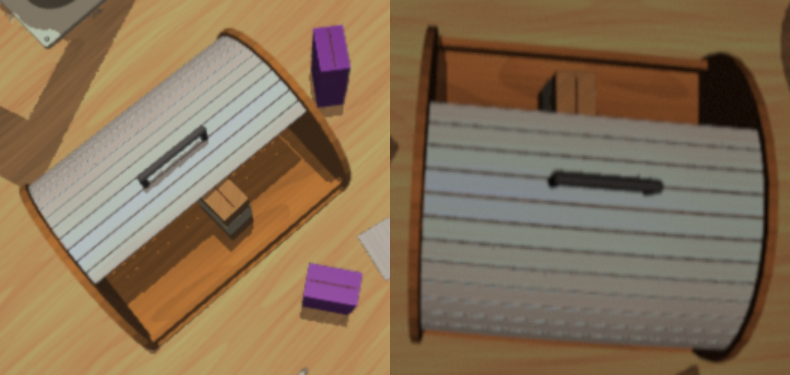

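The crop confirms it. The brown, dark-banded carton stands inside the bin, at about (225,200) in the left half and (572,93) in the right. The purple ones are outside and are decoys. The bin fit is centre (512,-105) with a yaw of -0.08. The bar is at q≈1.08. The carton is at bin (≈75, ≈22), so it falls towards -y.

```bash
cat >> h.py <<'E'
B=np.load('bin.npy')
def w2b(p): 
    c,s=np.cos(B[3-1]),np.sin(B[2]); d=np.array(p[:2])-B[:2]; return np.array([c*d[0]+s*d[1],-s*d[0]+c*d[1],p[2]])
def b2w(a,b,z):
    c,s=np.cos(B[2]),np.sin(B[2]); return np.array([B[0]+c*a-s*b,B[1]+s*a+c*b,z])
def st():
    s=arm.observe(); T=R.from_quat(s['ee_rot']).as_matrix(); p=np.array(s['tool_pos'])
    jaw=np.arctan2(T[1,2],T[0,2])-B[2]
    print('t',s['clock'],'p',p.round(1),'bin',w2b(p).round(1),'toolx',T[:,0].round(3),'jaw-binx',round(jaw,3),'F',np.round(s['ft_force'],1),'w',s['width'],'q',np.round(s['q'],2)); return p,T
def to(a,b,z,spin=0):
    p,T=st(); T2=T@R.from_rotvec([spin,0,0]).as_matrix(); print('delta tool after spin',(T2.T@(b2w(a,b,z)-p)).round(1))
E
python3 -c "
from h import *
p,T=st(); print(T)
to(10.4,0,310)"
```

```text
t 0.7 p [ 220.7 -584.7  244.7] bin [-251.9 -501.5  244.7] toolx [-0. -0. -1.] jaw-binx -1.129 F [ 0.1 -0.8 -0.3] w 87.55415762823546 q [-1.23  0.42  1.63 -0.    1.09 -0.02]
[[-3.79510239e-07  9.35619551e-01  3.53009995e-01]
 [-5.17202355e-05  3.53009994e-01 -9.35619550e-01]
 [-9.99999999e-01 -1.86128373e-05  4.82564926e-05]]
t 0.7 p [ 220.7 -584.7  244.7] bin [-251.9 -501.5  244.7] toolx [-0. -0. -1.] jaw-binx -1.129 F [ 0.1 -0.8 -0.3] w 87.55415762823546 q [-1.23  0.42  1.63 -0.    1.09 -0.02]
delta tool after spin [ -65.3  451.5 -341.3]
```

{"api": "drive_tool", "payload": {
  "targets": "-10 0 0 -0.15 1; -10 0 0 -0.15 1; -10 0 0 -0.15 1; -10 0 0 -0.15 1; -10 0 0 -0.15 1; -10 0 0 -0.15 1; -5 0 0 -0.15 1; 0 0 0 -0.08 1",
  "newtons": 20
}}

```text
clock: 1.5
tool_pos: [220.8, -585.1, 310.8]
ee_rot: [0.026, 0.706, -0.027, 0.707]
ft_force: [-0.4, -0.9, -0.2]
width: 87.7
```

```bash
python3 -c "
from h import *
to(10.4,0,310)"
```

```text
t 1.5 p [ 220.8 -585.1  310.8] bin [-251.7 -501.9  310.8] toolx [ 0.001 -0.002 -1.   ] jaw-binx 0.006 F [-0.4 -0.9 -0.2] w 87.73248757410506 q [-1.23  0.36  1.57 -0.    1.21 -1.15]
delta tool after spin [2.000e-01 5.003e+02 2.652e+02]
```

{"api": "drive_tool", "payload": {
  "targets": "0 33.3 17.7 0 1; 0 33.3 17.7 0 1; 0 33.3 17.7 0 1; 0 33.3 17.7 0 1; 0 33.3 17.7 0 1; 0 33.3 17.7 0 1; 0 33.3 17.7 0 1; 0 33.3 17.7 0 1; 0 33.3 17.7 0 1; 0 33.3 17.7 0 1"
}}

```text
clock: 2.5
tool_pos: [424.3, -265.6, 309.9]
ee_rot: [0.028, 0.706, -0.028, 0.707]
ft_force: [0.5, 0.7, -0.2]
width: 87.9
```

{"api": "drive_tool", "payload": {
  "targets": "0 33.3 17.7 0 1; 0 33.3 17.7 0 1; 0 33.3 17.7 0 1; 0 33.3 17.7 0 1; 0 33.3 17.7 0 1; 0 0 0 0 1; 0 0 0 0 1"
}}

```text
clock: 3.2
tool_pos: [525.2, -107.6, 309.5]
ee_rot: [0.027, 0.707, -0.028, 0.706]
ft_force: [-0.4, 0.0, -0.7]
width: 87.7
```

```bash
python3 -c "
from h import *
to(10.4,0,248)
p,d,c=cap('wrist','w1')
for t in ('cover_bar','carton'): print(t,[(w2b(r['xyz']).round(),round(r['conf'],2)) for r in arm.recognise('wrist',t)])
W=cloud(d,c).reshape(-1,3); q=np.array([w2b(x) for x in W])
m=(abs(q[:,1])<45)&(q[:,2]>225)&(q[:,2]<262)&(abs(q[:,0])<60); print('bar a',np.percentile(q[m,0],[2,50,98]),'z',np.percentile(q[m,2],[2,50,98]),m.sum())
m=(abs(q[:,1])<80)&(q[:,2]>225)&(q[:,2]<262)&(abs(q[:,0])<60); print('bar b',np.percentile(q[m,1],[1,99]))"
```

```text
t 3.2 p [ 525.2 -107.6  309.5] bin [ 13.1  -1.3 309.5] toolx [-0. -0. -1.] jaw-binx 0.003 F [-0.4  0.  -0.7] w 87.72288646153888 q [-0.22  0.22  1.76 -0.    1.16 -0.15]
delta tool after spin [61.5  1.3 -2.7]
cover_bar [(array([-16.,  44., 202.]), 0.67)]
carton [(array([ 95.,  31., 171.]), 0.96), (array([259.,  59.,  97.]), 0.6)]
bar a [ 4.68964023 10.40691001 16.04749026] z [247.51498192 251.34183319 253.13979791] 2002
bar b [-56.40958198  59.87428312]
```

View pics/w1.png

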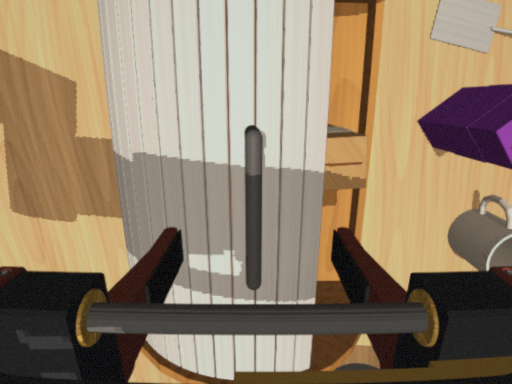

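The wrist view shows the bar at about (253,205), centred between the fingers. Depth puts it at bin a=10.4 with its top at z=251. This agrees with the fixed cameras.

{"api": "drive_tool", "payload": {
  "targets": "20 0.4 -0.9 0 0.6; 20 0.4 -0.9 0 0.5; 15 0.5 -0.9 0 0.5; 6 0 0 0 0.4; 0 0 0 0 0; 0 0 0 0 0; 0 0 0 0 0; 0 0 0 0 0; 0 0 0 0 0; 0 0 0 0 0",
  "newtons": 25
}}

```text
clock: 4.35
tool_pos: [522.8, -106.5, 249.0]
ee_rot: [0.028, 0.706, -0.028, 0.707]
ft_force: [0.7, -0.5, -0.1]
width: 11.5
```

```bash
python3 -c "
from h import *
p,T=st()
al=np.deg2rad(25)
for q in np.arange(1.083,1.41,0.04): print(round(q,3),(205*np.cos(al+q)).round(1),(40+205*np.sin(al+q)+3).round(1))"
```

```text
t 4.35 p [ 522.8 -106.5  249. ] bin [ 10.6  -0.4 249. ] toolx [ 0.001 -0.    -1.   ] jaw-binx 0.001 F [ 0.7 -0.5 -0.1] w 11.485119295310197 q [-0.22  0.28  1.83 -0.    1.03 -0.14]
1.083 10.5 247.7
1.123 2.4 248.0
1.163 -5.8 247.9
1.203 -14.0 247.5
1.243 -22.2 246.8
1.283 -30.3 245.7
1.323 -38.4 244.4
1.363 -46.4 242.7
1.403 -54.4 240.7
```

{"api": "drive_tool", "payload": {
  "targets": "0 0 -8 0 0; 0 0 -8 0 0; 0.4 0 -8 0 0; 0.7 0 -8 0 0; 1 0 -8 0 0; 1.4 0 -8 0 0; 1.7 0 -8 0 0; 2 0 -8 0 0; 0.5 0 -2 0 0; 0 0 0 0 0"
}}

```text
clock: 5.35
tool_pos: [459.0, -101.4, 241.7]
ee_rot: [0.028, 0.704, -0.028, 0.709]
ft_force: [11.7, 2.9, 1.6]
width: 11.2
```

```bash
python3 -c "
from h import *
p,T=st(); b=w2b(p)
print('q',np.arctan2(b[2]-43,b[0])-np.deg2rad(25),np.hypot(b[2]-43,b[0]))"
```

```text
t 5.35 p [ 459.  -101.4  241.7] bin [-53.3  -0.5 241.7] toolx [ 0.006 -0.    -1.   ] jaw-binx 0.001 F [11.7  2.9  1.6] w 11.185407426820703 q [-0.24  0.2   1.97  0.    0.97 -0.16]
q 1.3967590778588264 205.73830497660614
```

The cover is at its stop: q≈1.397, with about 12 N of reaction force. I release it and measure the carton.

{"api": "drive_tool", "payload": {
  "targets": "0 0 0 0 0.4; 0 0 0 0 0.4; 0 0 0 0 0.4; -25 0 0 0 0.4; -30 0 0 0 0.2; -30 0 0 0 0; 0 0 0 0 0"
}}

```text
clock: 6.05
tool_pos: [457.8, -101.7, 329.0]
ee_rot: [0.028, 0.705, -0.029, 0.708]
ft_force: [0.9, -0.6, 0.3]
width: 14.3
```

```bash
python3 -c "
from h import *
st(); 
for n in ('wrist','side','top'):
    p,d,c=cap(n,n+'2'); W=cloud(d,c)
    q=np.array([w2b(x) for x in W.reshape(-1,3)]); 
    r=np.hypot(q[:,0],q[:,2]-40)
    m=(q[:,0]>15)&(q[:,0]<150)&(abs(q[:,1])<195)&(q[:,2]>162)&(q[:,2]<182)&(r<158)
    print(n,m.sum(),np.median(q[m,2]) if m.any() else '',cv2.minAreaRect(q[m,:2].astype(np.float32)) if m.sum()>5 else '', np.percentile(q[m,:2],[1,99],axis=0))
    print([(w2b(x['xyz']).round(),round(x['conf'],2)) for x in arm.recognise(n,'carton')])
a=cv2.imread('pics/side2.png');b=cv2.imread('pics/wrist2.png')
cv2.imwrite('pics/v3.png',np.hstack([a[90:340,70:330],b[:250]]))
"
```

```text
t 6.05 p [ 457.8 -101.7  329. ] bin [-54.6  -0.9 329. ] toolx [ 0.004 -0.001 -1.   ] jaw-binx 0.001 F [ 0.9 -0.6  0.3] w 14.289330752210512 q [-0.24  0.09  1.88 -0.    1.17 -0.16]
wrist 2664 171.29801245519616 ((67.2498779296875, 21.109214782714844), (63.221168518066406, 50.84410095214844), 2.4418349266052246) [[35.68109505 -3.828699  ]
 [87.93876286 46.40103869]]
[(array([263.,  60.,  57.]), 0.85), (array([ 75.,  30., 172.]), 0.64)]
side 520 169.98178065316563 ((64.29725646972656, 20.32344627380371), (60.11692810058594, 49.42451858520508), 3.4452908039093018) [[35.60723469 -4.09664653]
 [90.76326952 45.10130826]]
[(array([293.,  56., 161.]), 0.95), (array([ 89.,  22., 171.]), 0.75), (array([ 25., 302., 156.]), 0.64)]
top 848 170.55287076974633 ((64.43293762207031, 21.543886184692383), (55.09279251098633, 49.8519172668457), 3.3754382133483887) [[36.46947129 -3.19306208]
 [89.34497311 46.61980766]]
[(array([ 69.,  35., 171.]), 0.73), (array([284.,  68., 155.]), 0.63), (array([  2., 305., 159.]), 0.56)]
```

View pics/v3.png

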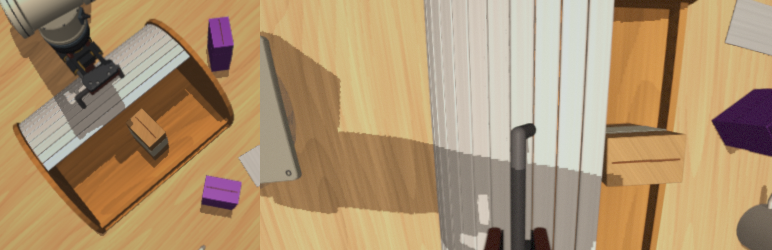

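The view shows the cover fully up and the carton still upright, at about (148,130) on the left and (645,158) on the right. It spans a=36–116, b=-4–46, with its top at z=171 and a yaw of about 3°. I move to its +b side and turn the jaws along b.

{"api": "drive_tool", "payload": {
  "targets": "0 24 32 0 0; 0 24 32 0 0; 0 24 32 0 0; 0 24 34 0 0; 0 0 0 0.15 0; 0 0 0 0.15 0; 0 0 0 0.15 0; 0 0 0 0.15 0; 0 0 0 0.15 0; 0 0 0 0.15 0"
}}

```text
clock: 7.35
tool_pos: [593.6, -15.9, 324.5]
ee_rot: [0.334, 0.624, -0.335, 0.622]
ft_force: [0.8, -0.0, 0.1]
width: 0.4
```

{"api": "drive_tool", "payload": {
  "targets": "0 0 0 0.15 0; 0 0 0 0.15 0; 0 0 0 0.15 0; 0 0 0 0.15 0; 0 0 0 0 0"
}}

```text
clock: 7.85
tool_pos: [593.6, -16.0, 324.7]
ee_rot: [-0.502, -0.498, 0.503, -0.497]
ft_force: [-0.4, -0.9, -0.7]
width: 0.6
```

```bash
python3 -c "
from h import *
to(75,92,160)"
```

```text
t 7.85 p [593.6 -16.  324.7] bin [ 73.9  95.6 324.7] toolx [-0.002  0.    -1.   ] jaw-binx -1.5 F [-0.4 -0.9 -0.7] w 0.6157623125880732 q [-0.05  0.3   1.62 -0.    1.22  1.53]
delta tool after spin [164.7   1.2   3.6]
```

{"api": "drive_tool", "payload": {
  "targets": "35 0 0 0 0; 35 0 0 0 0; 35 0 0 0 0; 30 0 0 0 0; 20 0 0 0 0; 10 0 0 0 0; 0 0 0 0 0"
}}

```text
clock: 8.55
tool_pos: [593.1, -15.9, 159.3]
ee_rot: [-0.501, -0.499, 0.503, -0.497]
ft_force: [-0.3, 0.4, -0.1]
width: 0.6
```

{"api": "drive_tool", "payload": {
  "targets": "0 0 10 0 0; 0 0 8 0 0; 0 0 8 0 0; 0 0 6 0 0; 0 0 6 0 0; 0 0 6 0 0; 0 0 6 0 0"
}}

```text
clock: 9.25
tool_pos: [593.7, -66.4, 161.2]
ee_rot: [0.502, 0.498, -0.502, 0.498]
ft_force: [0.2, 2.0, -0.2]
width: 0.5
```

```bash
python3 -c "
from h import *
st()"
```

```text
t 9.25 p [593.7 -66.4 161.2] bin [ 78.1  45.3 161.2] toolx [ 0.  0. -1.] jaw-binx -1.499 F [ 0.2  2.  -0.2] w 0.4911051179883443 q [-0.13  0.49  1.75  0.    0.9   1.45]
```

{"api": "drive_tool", "payload": {
  "targets": "0 0 6 0 0; 0 0 6 0 0; 0 0 6 0 0; 0 0 6 0 0; 0 0 6 0 0; 0 0 6 0 0; 0 0 0 0 0"
}}

```text
clock: 9.95
tool_pos: [593.3, -102.8, 160.9]
ee_rot: [-0.502, -0.497, 0.502, -0.498]
ft_force: [-0.3, 0.1, 0.4]
width: 0.5
```

```bash
python3 -c "
from h import *
st()
p,d,c=cap('side','side3')
print([(w2b(x['xyz']).round(),round(x['conf'],2)) for x in arm.recognise('side','carton')])
cv2.imwrite('pics/v4.png',cv2.resize(cv2.imread('pics/side3.png')[90:340,70:330],None,fx=2,fy=2))
"
```

```text
t 9.95 p [ 593.3 -102.8  160.9] bin [ 80.6   9.  160.9] toolx [ 0. -0. -1.] jaw-binx -1.5 F [-0.3  0.1  0.4] w 0.5027752108279716 q [-0.19  0.49  1.74 -0.    0.91  1.39]
[(array([ 29., 303., 156.]), 0.69), (array([103., -28., 133.]), 0.64), (array([295.,  55., 158.]), 0.58)]
```

View pics/v4.png

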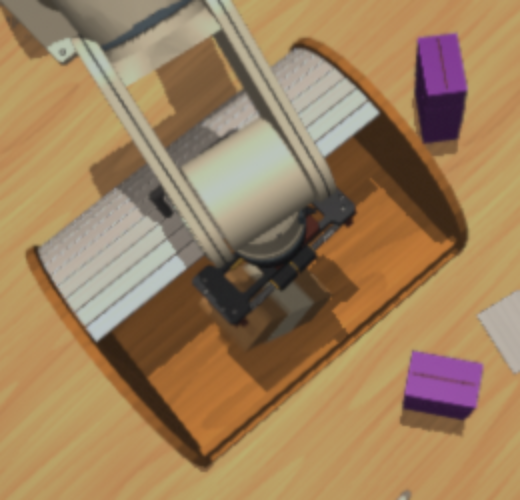

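The carton is tilted at about (275,320) and on its way over, so I keep pushing.

{"api": "drive_tool", "payload": {
  "targets": "0 0 8 0 0; 0 0 8 0 0; 0 0 8 0 0; 0 0 8 0 0; 0 0 0 0 0; 0 0 0 0 0; -30 0 0 0 0; -40 0 0 0 0; -40 0 0 0 0; -40 0 0 0 0"
}}

```text
clock: 11.05
tool_pos: [592.7, -133.6, 312.4]
ee_rot: [-0.502, -0.498, 0.502, -0.498]
ft_force: [0.2, -0.0, -0.7]
width: 0.6
```

```bash
python3 -c "
from h import *
st()
for n in ('wrist','side','top'):
    p,d,c=cap(n,n+'4'); W=cloud(d,c)
    q=np.array([w2b(x) for x in W.reshape(-1,3)]); 
    m=(q[:,0]>15)&(q[:,0]<140)&(abs(q[:,1])<195)&(q[:,2]>45)&(q[:,2]<90)
    print(n,m.sum(),np.percentile(q[m,2],[2,20,50,80,98]) if m.any() else '',cv2.minAreaRect(q[m,:2].astype(np.float32)) if m.sum()>5 else '')
    k=m&(q[:,2]>54)
    if k.sum()>50: A=np.c_[q[k,:2],np.ones(k.sum())]; print('slope',np.linalg.lstsq(A,q[k,2],rcond=None)[0][:2])
a=cv2.imread('pics/side4.png');b=cv2.imread('pics/wrist4.png')
cv2.imwrite('pics/v5.png',np.hstack([a[90:340,70:330],b[:250]]))
"
```

```text
t 11.05 p [ 592.7 -133.6  312.4] bin [ 82.5 -21.7 312.4] toolx [-0.  0. -1.] jaw-binx -1.499 F [ 0.2 -0.  -0.7] w 0.5790918012940628 q [-0.24  0.33  1.61  0.    1.21  1.34]
wrist 7361 [58.91355737 60.94845182 61.65823713 62.33201545 63.28813063] ((82.77333068847656, -90.88005828857422), (81.46886444091797, 158.97366333007812), 3.6183955669403076)
slope [-0.00588759 -0.00069621]
side 2180 [53.65536545 58.33326578 60.20845097 62.05512046 64.8991786 ] ((81.49989318847656, -92.05062866210938), (83.23165893554688, 161.04310607910156), 3.384995222091675)
slope [-0.00041302 -0.00053431]
top 2009 [54.6418655  59.55970411 60.71442479 61.86101842 63.60479185] ((81.55776977539062, -90.00794219970703), (76.82560729980469, 161.82542419433594), 3.1759252548217773)
slope [ 0.0011788 -0.003137 ]
```

View pics/v5.png

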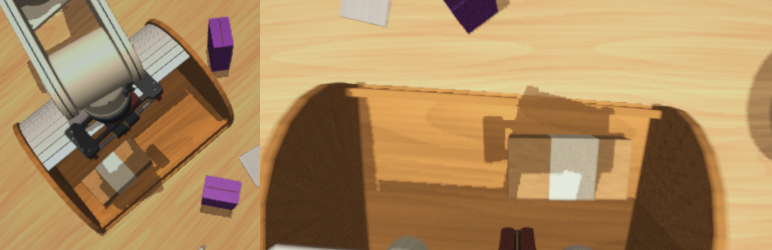

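The carton lies flat, at about (118,172) on the left and (570,167) on the right. Its top is level at z≈61 and its 81×160 footprint is inside the bin. I return to the bar.

{"api": "drive_tool", "payload": {
  "targets": "-8 0 0 -0.15 0.4; -8 0 0 -0.15 0.4; 0 0 0 -0.15 0.4; 0 0 0 -0.15 0.4; 0 0 0 -0.15 0.4; 0 0 0 -0.15 0.4; 0 0 0 -0.15 0.4; 0 0 0 -0.15 0.4; 0 0 0 -0.15 0.4; 0 0 0 -0.15 0.4"
}}

```text
clock: 12.2
tool_pos: [592.2, -133.5, 324.9]
ee_rot: [0.026, 0.708, -0.026, 0.706]
ft_force: [-0.4, 0.1, 0.4]
width: 35.0
```

{"api": "drive_tool", "payload": {
  "targets": "0 5 -27 0 0.4; 0 5 -27 0 0.4; 0 4 -27 0 0.4; 0 4 -27 0 0.4; 0 4 -27 0 0.4; 0 0 0 0 0.4; 0 0 0 0 0.4"
}}

```text
clock: 12.9
tool_pos: [459.9, -101.0, 326.3]
ee_rot: [0.028, 0.707, -0.028, 0.706]
ft_force: [-0.2, -1.7, 0.3]
width: 35.2
```

```bash
python3 -c "
from h import *
to(-53.3,0,241.7)
p,d,c=cap('wrist','w5'); q=np.array([w2b(x) for x in cloud(d,c).reshape(-1,3)])
m=(abs(q[:,1])<45)&(q[:,2]>222)&(q[:,2]<256)&(abs(q[:,0]+50)<50); print('bar a',np.percentile(q[m,0],[2,50,98]),'z',np.percentile(q[m,2],[2,50,98]),m.sum())"
```

```text
t 12.9 p [ 459.9 -101.   326.3] bin [-52.5  -0.  326.3] toolx [-0.001  0.    -1.   ] jaw-binx 0.001 F [-0.2 -1.7  0.3] w 35.180154102594386 q [-0.24  0.1   1.87  0.    1.17 -0.16]
delta tool after spin [84.6  0.  -0.7]
bar a [-59.22352319 -53.26777642 -47.77837866] z [240.33539347 244.39748691 246.24337248] 1660
```

{"api": "drive_tool", "payload": {
  "targets": "30 0 -0.5 0 0.4; 30 0 0 0 0.4; 20 0 0 0 0.4; 4.5 0 0 0 0.4; 0 0 0 0 0; 0 0 0 0 0; 0 0 0 0 0; 0 0 0 0 0"
}}

```text
clock: 13.75
tool_pos: [459.7, -101.3, 243.4]
ee_rot: [0.028, 0.706, -0.028, 0.707]
ft_force: [-2.6, -0.8, 5.5]
width: 10.8
```

```bash
python3 -c "
from h import *
p,T=st(); al=np.deg2rad(25)
Q=np.linspace(1.397,-0.01,36); a=205.5*np.cos(al+Q); z=40+205.5*np.sin(al+Q)
for x,y,q in zip(-np.diff(z),np.diff(a),Q[1:]): print(round(q,2),x.round(1),y.round(1))"
```

```text
t 13.75 p [ 459.7 -101.3  243.4] bin [-52.7  -0.3 243.4] toolx [ 0. -0. -1.] jaw-binx 0.001 F [-2.6 -0.8  5.5] w 10.796428126302892 q [-0.24  0.2   1.96 -0.    0.98 -0.16]
1.36 -2.0 8.0
1.32 -1.7 8.1
1.28 -1.3 8.2
1.24 -1.0 8.2
1.2 -0.7 8.2
1.16 -0.3 8.3
1.12 -0.0 8.3
1.08 0.3 8.3
1.04 0.7 8.2
1.0 1.0 8.2
0.95 1.3 8.2
0.91 1.6 8.1
0.87 2.0 8.0
0.83 2.3 7.9
0.79 2.6 7.8
0.75 2.9 7.7
0.71 3.2 7.6
0.67 3.5 7.5
0.63 3.8 7.3
0.59 4.1 7.2
0.55 4.4 7.0
0.51 4.7 6.8
0.47 4.9 6.6
0.43 5.2 6.4
0.39 5.5 6.2
0.35 5.7 6.0
0.31 5.9 5.7
0.27 6.2 5.5
0.23 6.4 5.2
0.19 6.6 5.0
0.15 6.8 4.7
0.11 7.0 4.4
0.07 7.1 4.2
0.03 7.3 3.9
-0.01 7.5 3.6
```

{"api": "drive_tool", "payload": {
  "targets": "-2 0 8 0 0; -1.7 0 8.1 0 0; -1.3 0 8.2 0 0; -1 0 8.2 0 0; -0.7 0 8.2 0 0; -0.3 0 8.3 0 0; 0 0 8.3 0 0; 0.3 0 8.3 0 0; 0.7 0 8.2 0 0; 1 0 8.2 0 0"
}}

```text
clock: 14.75
tool_pos: [540.7, -108.1, 248.0]
ee_rot: [0.028, 0.707, -0.028, 0.706]
ft_force: [-5.3, -1.6, 5.0]
width: 11.6
```

{"api": "drive_tool", "payload": {
  "targets": "1.3 0 8.2 0 0; 1.6 0 8.1 0 0; 2 0 8 0 0; 2.3 0 7.9 0 0; 2.6 0 7.8 0 0; 2.9 0 7.7 0 0; 3.2 0 7.6 0 0; 3.5 0 7.5 0 0; 3.8 0 7.3 0 0; 0 0 0 0 0"
}}

```text
clock: 15.75
tool_pos: [612.3, -113.9, 224.0]
ee_rot: [0.028, 0.706, -0.029, 0.707]
ft_force: [2.8, -3.4, -4.0]
width: 11.4
```

```bash
python3 -c "
from h import *
p,T=st(); b=w2b(p)
print('q',np.arctan2(b[2]-43,b[0])-np.deg2rad(25),np.hypot(b[2]-43,b[0]))
q=0.63-0.04*np.arange(0)
"
```

```text
t 15.75 p [ 612.3 -113.9  224. ] bin [100.5  -0.5 224. ] toolx [ 0.001 -0.001 -1.   ] jaw-binx 0.001 F [ 2.8 -3.4 -4. ] w 11.37644815518071 q [-0.2   0.44  1.65 -0.    1.05 -0.12]
q 0.6277379929082256 206.97861576135418
```

The cover is tracking well at q=0.63. I continue down.

{"api": "drive_tool", "payload": {
  "targets": "4.5 0 7 0 0; 4.5 0 7 0 0; 4.7 0 6.8 0 0; 4.9 0 6.6 0 0; 5.2 0 6.4 0 0; 5.5 0 6.2 0 0; 5.7 0 6 0 0; 5.9 0 5.7 0 0; 6.2 0 5.5 0 0; 0 0 0 0 0"
}}

```text
clock: 16.75
tool_pos: [668.9, -118.3, 176.2]
ee_rot: [0.028, 0.706, -0.028, 0.707]
ft_force: [2.0, -5.5, -5.0]
width: 11.2
```

{"api": "drive_tool", "payload": {
  "targets": "6.4 0 5.2 0 0; 6.6 0 5 0 0; 6.8 0 4.7 0 0; 7 0 4.4 0 0; 7.1 0 4.2 0 0; 7.3 0 3.9 0 0; 6 0 3 0 0; 0 0 0 0 0"
}}

```text
clock: 17.55
tool_pos: [698.1, -120.4, 130.0]
ee_rot: [0.028, 0.707, -0.028, 0.706]
ft_force: [-5.0, -4.0, 3.1]
width: 11.1
```

```bash
python3 -c "
from h import *
p,T=st(); b=w2b(p)
print('q',np.arctan2(b[2]-43,b[0])-np.deg2rad(25),np.hypot(b[2]-43,b[0]))
to(185.8,0,129.6)
"
```

```text
t 17.55 p [ 698.1 -120.4  130. ] bin [ 1.865e+02 -1.000e-01  1.300e+02] toolx [-0.002  0.    -1.   ] jaw-binx 0.001 F [-5.  -4.   3.1] w 11.111437122813742 q [-0.19  0.67  1.49 -0.    0.98 -0.11]
q 0.0001358610084891132 205.74791061207745
t 17.55 p [ 698.1 -120.4  130. ] bin [ 1.865e+02 -1.000e-01  1.300e+02] toolx [-0.002  0.    -1.   ] jaw-binx 0.001 F [-5.  -4.   3.1] w 11.111437122813742 q [-0.19  0.67  1.49 -0.    0.98 -0.11]
delta tool after spin [ 0.4  0.1 -0.7]
```

{"api": "drive_tool", "payload": {
  "targets": "3 0 1 0 0; 2 0 0 0 0; 0 0 0 0 0; -3 0 0 0 0.26; 0 0 0 0 0.26; 0 0 0 0 0.26; 0 0 0 0 0.26"
}}

```text
clock: 18.25
tool_pos: [699.8, -120.0, 127.4]
ee_rot: [0.028, 0.707, -0.028, 0.707]
ft_force: [-0.2, 0.3, 0.4]
width: 23.0
```

{"api": "drive_tool", "payload": {
  "targets": "-8 0 0 0 0.26; -20 0 1 0 0.26; -40 0 4 0 0.26; -40 0 8 0 0.26; -40 0 8 0 0.26; -40 -30 0 0 0.26; 0 -40 0 0 0.26; 0 -40 0 0 0.26; 0 -40 0 0 0.26; 0 -40 0 0 0.26"
}}

```text
clock: 19.25
tool_pos: [705.2, -312.9, 316.5]
ee_rot: [0.028, 0.706, -0.028, 0.707]
ft_force: [0.4, 1.0, -0.4]
width: 22.5
```

{"api": "drive_tool", "payload": {
  "targets": "0 -40 0 0 0.26; 0 -40 0 0 0.26; 0 -40 0 0 0.26; 0 -40 0 0 0.26; 0 0 0 0 0.26; 0 0 0 0 0.26"
}}

```text
clock: 19.85
tool_pos: [692.1, -471.8, 315.4]
ee_rot: [0.029, 0.707, -0.029, 0.706]
ft_force: [0.9, 0.3, -0.2]
width: 23.1
```

```bash
python3 -c "
from h import *
st()
for n in ('side','top'):
    p,d,c=cap(n,n+'6'); W=cloud(d,c)
    q=np.array([w2b(x) for x in W.reshape(-1,3)]); rr=np.hypot(q[:,0],q[:,2]-40);al=np.arctan2(q[:,2]-40,q[:,0])
    m=(abs(q[:,1])<45)&(rr>198)&(rr<218)&(q[:,2]>80)&(q[:,0]>0); print(n,m.sum(),'bar angle->q',np.percentile(al[m],[5,50,95])-np.deg2rad(25), np.median(rr[m]))
    m=(abs(q[:,1])<190)&(abs(rr-166)<5)&(q[:,0]>0); print(' edge deg',np.rad2deg(np.percentile(al[m],[0.2,1,3])))
a=cv2.imread('pics/side6.png');b=cv2.imread('pics/top6.png')
cv2.imwrite('pics/v6.png',np.hstack([cv2.resize(a[90:340,70:330],(390,375)),cv2.resize(b[130:330,210:490],(400,375))]))"
```

```text
t 19.85 p [ 692.1 -471.8  315.4] bin [ 208.9 -350.8  315.4] toolx [-0.     0.001 -1.   ] jaw-binx -0.001 F [ 0.9  0.3 -0.2] w 23.092299105280777 q [-0.61  0.71  0.99  0.    1.45 -0.53]
side 211 bar angle->q [-0.00202886  0.0216215   0.03973946] 207.93087720635305
 edge deg [-10.79039334  -8.5365037    4.05424405]
top 299 bar angle->q [0.00713549 0.02453774 0.03565903] 206.86584938902774
 edge deg [17.4219774  21.45321705 27.18516868]
```

View pics/v6.png

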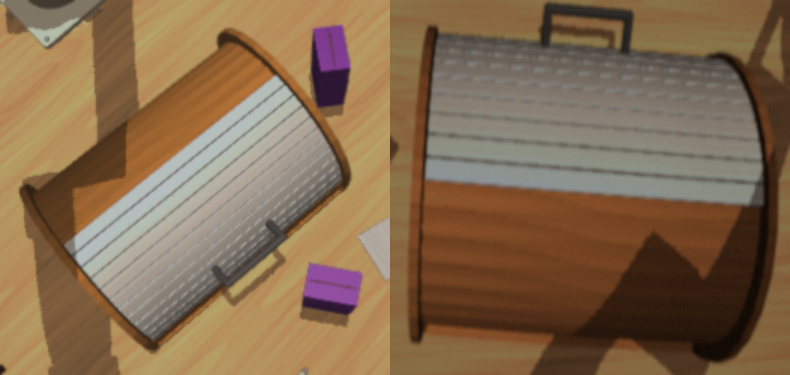

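The cover is fully shut, with the bar at about (250,255) on the left. The bar angle gives q≈0.02 from its upper surface, which reads slightly high, and the arm is clear.

```bash
python3 -c "
from bench import arm
print(arm.hand_in())"
```

```text
the job is handed in; nothing more can be done
None
```

The job is handed in. The cover was rolled up to its stop, the carton pushed over onto a broad side, and the cover rolled shut, at about 20 s on the clock (limit 59 s).

- **Cover up:** I pinched the bar and rolled it to q ≈ 1.397, where it met the stop with about 12 N. The step needs more than 1.32.
- **Carton:** I pushed it towards the bin's middle (-y). Afterwards depth from all three cameras showed a level top at about 61 mm and a footprint of about 81 × 160 mm inside the bin. I could not see it again once the cover was down.
- **Cover shut:** q measured about 0.00 from the gripped bar. After release, both fixed cameras read about 0.02 from the bar's upper surface, which reads slightly high. The limit is 0.06.
- **End state:** The arm is well clear of the bin, and the wrist force is about zero.
- **Not checked:** I did not measure the jar and the tin. All the pushing was in the front half of the bin, away from them. I also read the cover's lower edge from depth, but the result was not usable, so I relied on the bar angle.

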